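Set a lantern post against the length stop of the sawing jig

ROBOT

A 6-joint arm with a two-finger parallel gripper is mounted at the origin on the work surface. World frame = base frame: x ahead of the robot, y to its left, z up, the work surface at z = 0. Lengths are in m, angles in rad, forces in N, time in s.
With the tool pointing down it reaches from about 0.35 to 0.775 m from the base axis. Payload 5.5 kg.
Tool frame: the origin (TCP) lies at the very end of the fingers, on their centre line; the grasp point (between the pads) lies 19 mm behind it; z points along the fingers, y is the line along which they close (so a half turn about z gives the same grasp; the last joint's range is limited). The gripper opens to 85 mm and grips with 20 to 120 N. Pads are 22 mm wide; open, the fingers measure 114 mm over their backs; the gripper's body (76 mm by 85 mm) begins 54 mm behind the grasp point. The pads swing forward as they close: fully open they stand 13 mm farther back than shut.
Start: joints at [1.118, 0.313, 0.046, 1.304, 0, 1.431], TCP at [0.177, 0.547, 0.231] pointing down, gripper open.
Joint ranges: [-2.76, 2.76], [-0.86, 1.69], [-1.03, 1.26], [-2.2, 2.34], [-1.47, 1.5], [-3.14, 3.14]. Speed limits (rad/s): [2.57, 2.57, 3.14, 3.14, 3.14, 3.14].

INTERFACE

Orientations are given as a 3x3 rotation matrix whose columns are the frame's x, y, z axes.
In Python, from cell import status, vision, job_done gives the robot as it stands.
- The arm moves only by the shell command python3 -m inch 'ROWS' [FORCE]. ROWS is a JSON object of lists of equal length, an entry for each row: "dr": the turn, a rotation vector about the tool's x, y, z in degrees, a list of three; "slide": the shift along the tool's x, y, z in m, a list of three; "jaw": the finger opening in m, from 0 to 0.0854. In form: {"dr": [[ax, ay, az], ...], "slide": [[tx, ty, tz], ...], "jaw": [jaw, ...]}. A call has 1 to 20 rows; each row shifts and turns the commanded pose from where the row before left it, along the tool's axes as they then stand; what a row does not reach is not made up. A row lasts 1/8 s, in which the tool goes at most 62.5 mm and 10.7 degrees, less where a joint would pass 70% of its speed; a pose out of reach is approached as far as the arm can. A call with a gripper value outside its range is refused whole. The fingers move at their own pace and stop on an object; FORCE is the grip in N (left out, the last holds). Time passes only in rows, so rows that do not move let the fingers close. It gives the time, the measured TCP pose, the force, the opening and the grip force at its end, in the units of the state.
- status.observe(): the state, without advancing time (a new reading comes with each control period).
- vision.grab_frame(name): name is "side" or "top" or "wrist"; returns (picture, depth): 420x560x3 uint8, red, green, blue; 420x560 float32, m along the optical axis (not along the pixel's ray), 0 where there is no reading.
- vision.camera_params(name): a dict with "vertical_fov" (degrees; the focal length in pixels is half the picture's height over the tangent of half this angle, whatever the lens; pixels are square), "cx", "cy" (the principal point, pixels), "origin" and "rotation" of the camera in the world; the wrist camera has in their place "mount" (4x4, takes a point from camera to tool coordinates, whose origin is the TCP and whose axes are the flange's). Camera axes: x right, y up, looking along -z (the intrinsics and any distortion apply to the point x, -y, -z); pixel columns grow to the right and rows downward; lengths in m; the calibration is good to about 2 mm. The wrist camera is an equidistant fisheye: a pixel r from the principal point sees the ray r / f radians off the axis. A picture is of the moment at which its call begins: read the wrist's pose just before it. camera_params takes no time and is no camera call.
- job_done(): hands the job in; it is judged then, once.
The state is a dict: "t": time; "qpos": joint angles; "dq": joint speeds; "effort": joint torques, N m; "tool_pos": TCP position; "orientation": TCP orientation; "force": force on the tool from outside, world axes, zero at the start; "ft_torque": the same for the moment, N m; "finger_gap": finger opening in m; "grip_force": force on a finger pad.
Only numpy, scipy, OpenCV 4.12 (cv2) and the standard library are available. Lean on these libraries where they do the work, as an engineer would, in place of code of your own. Each camera call takes 0.05 s, during which the arm holds its last target. There are 200 camera calls.

TASK

Take the thick round wooden lantern post from the rest, lay it in the V-groove of the sawing jig, and push it lengthwise under the spring hold-down until its end butts against the bolt head of the length stop. The stop is only clamped by hand on its track, so do not push so hard that it slips from its setting. Leave the post lying there, fully down in the groove and touching the stop, and leave the other things where they are.

Things in the scene. Friction and masses are not known exactly. Their poses are not given: they have to be found in the camera images.
- post_mid (a point): The thick lantern post: a plain round dowel of light wood, 20 mm in diameter, 240 mm long, about 55 g, both ends alike; either may go to the stop. Point: its centre, on the axis, half-way along; x runs along the post. It starts in one notch of the rest, axis 36 mm above the table; at least 45 mm at each end overhangs the battens, free all round.
- thin_mid (a point): A thin stick of the same wood, 12 mm in diameter, 240 mm long, in the other notch of the rest, parallel to the post and 80 mm from it, axis 30 mm above the table. Not needed; leave it. Point: its centre; x runs along it.
- rest: Low wooden rest, 170 x 150 mm, fixed to the table, with two notched battens 18 mm thick at x = +-60 mm, 31 mm high at the notch edges. Origin: centre of its underside. The sticks lie along its x axis at y = +40 and -40 mm; which lies where varies.
- jig: Wooden sawing jig, fixed to the table. Origin on the table under the groove's line; x points along the groove to the stop, z up. Base board 18 mm thick, x -130 to +160, y -40 to +60 mm. 90 degree V-groove at y = 0, x -130 to +40 mm, bottom line 30 mm and edges (y = +-12 mm) 42 mm above the table, flat cheeks at 42 mm out to y = +-28 mm. Post fully down: axis at y = 0, 44 mm above the table.
- groove_mouth (a point): The groove's open end (x = -130 mm of the jig), at the height of the lying post's axis (44 mm above the table); axes as the jig's, x to the stop. Beyond it (-x) there is nothing down to the table, so the post's tail overhangs and can be reached all round. Laid with its front end at x = +10 mm of the jig, the post overhangs here by 100 mm and lies stably; when home, by 34 to 64 mm.
- shoe (a point): Sprung steel hold-down shoe over the groove, 20 mm long, its flat beginning at x = +26 mm of the jig (this point, at the height of the lying post's top, 54 mm). It hangs 2.5 mm lower; a turned-up lead-in from x = +7 mm rides up the post's edge at +19 mm, which takes 3 to 8 N, sliding on 3 to 7 N. Lay the post short of +12 mm. Its hinge post stands at y +38 to +58 mm, 77 mm high.
- stop_block (a point): Length stop: aluminium block 30 x 34 mm, 60 mm high, black hand knob on top (80 mm over all), clamped on the track; slips at about 10 N. Point: middle of its face to the groove, at the height of the post's axis, x = +70 to +82 mm of the jig; axes as the jig's. The post butts on the 13 mm head of an adjusting bolt that stands out of this face by 6 to 24 mm, set for the job and not measured.
- pencils: Blue plastic cup of pencils, 80 mm across and 165 mm high, origin at the centre of its underside. Leave it.
- glue: White glue bottle, 52 mm across and 150 mm high, standing, origin at the centre of its underside. Leave it.
- square: Try square lying flat, a dark wooden stock 100 x 22 x 16 mm with a 150 mm steel blade; origin on the underside at the corner where they meet. Leave it.

How it is judged:
By the outcome, as a careful person would: the job done as asked, in the order asked, and still so for the second after the job is handed in, with the robot touching nothing.
It also fails if it takes over 54 s, if anything falls off the work surface, if the arm or the gripper's body presses on something with over 40 N, if the wrist force passes 120 N, or if a joint passes its speed limit or range.

## Working session

There is one attempt and no reset: what is moved stays moved. The work goes in short steps, Python scripts to look and compute and a shell command to move; the robot and the scene stay as the last step left them, time stands still between calls to the robot, and variables do not carry over. Pictures are saved under pics/ and viewed, at most 10 in all, crops included, and the job is handed in when it is done.

```bash
ls; mkdir -p pics; cat > h.py <<'E'
import numpy as np, cv2
from cell import status, vision, job_done
def grab(n):
    s=status.observe(); im,d=vision.grab_frame(n); return s,im,d
def save(im,f): cv2.imwrite('pics/'+f,cv2.cvtColor(im,cv2.COLOR_RGB2BGR))
def cam(n,s=None):
    p=vision.camera_params(n); f=210/np.tan(np.radians(p['vertical_fov'])/2)
    if n=='wrist':
        M=np.array(p['mount']);R=np.array(s['orientation']);return f,p['cx'],p['cy'],R@M[:3,3]+np.array(s['tool_pos']),R@M[:3,:3]
    return f,p['cx'],p['cy'],np.array(p['origin']),np.array(p['rotation'])
def ray(n,u,v,s=None):
    f,cx,cy,o,R=cam(n,s); x,y=(u-cx)/f,(v-cy)/f
    if n=='wrist':
        r=np.hypot(x,y); k=np.sin(r)/max(r,1e-9); d=np.array([x*k,-y*k,-np.cos(r)])
    else:
        p=vision.camera_params(n); d=np.array([x,-y,-1.])
    return o,R@d
def onz(n,u,v,z,s=None):
    o,d=ray(n,u,v,s); return o+d*(z-o[2])/d[2]
def pix(n,P,s=None):
    f,cx,cy,o,R=cam(n,s); q=R.T@(np.array(P)-o)
    if n=='wrist':
        h=np.hypot(q[0],q[1]); t=np.arctan2(h,-q[2]); return cx+f*t*q[0]/h, cy-f*t*q[1]/h
    return cx+f*q[0]/-q[2], cy-f*q[1]/-q[2]
E
python3 - <<'E'
from h import *
for n in('top','side','wrist'):
    s,im,d=grab(n); save(im,n+'0.png'); np.savez(n+'0.npz',im=im,d=d); print(n,vision.camera_params(n))
print(s)
E
```

```text
pics
top {'vertical_fov': 56.12429276391698, 'cx': 278.6558694281257, 'cy': 210.67456415929178, 'origin': array([0.47913137, 0.03278193, 1.13080146]), 'rotation': array([[ 0.02641791,  0.99307548, -0.11446916],
       [-0.99943376,  0.02385138, -0.02373327],
       [-0.02083868,  0.11503133,  0.99314326]])}
side {'vertical_fov': 46.94979055869605, 'cx': 273.39676094686297, 'cy': 211.9915779882733, 'origin': array([ 0.07069275, -0.62809722,  0.6829145 ]), 'rotation': array([[ 0.7904634 ,  0.36658902, -0.4906935 ],
       [-0.61215379,  0.44553056, -0.65327655],
       [-0.02086506,  0.81677109,  0.57658446]])}
wrist {'vertical_fov': 65.70646984690485, 'cx': 276.1136914220338, 'cy': 215.30369877023747, 'mount': array([[-8.08939799e-04,  9.62294479e-01,  2.72008605e-01,
         6.82796102e-02],
       [ 9.99999457e-01,  9.57280217e-04, -4.12656460e-04,
         6.87938078e-05],
       [-6.57485489e-04,  2.72008123e-01, -9.62294731e-01,
        -1.42130911e-01],
       [ 0.00000000e+00,  0.00000000e+00,  0.00000000e+00,
         1.00000000e+00]])}
{'t': 0.1, 'qpos': array([ 1.11842623e+00,  3.13930488e-01,  4.50931933e-02,  1.30358414e+00,
       -7.58423852e-06,  1.43117324e+00]), 'dq': array([ 0.00102801, -0.00123475,  0.000757  , -0.00206975,  0.00145372,
       -0.00131631]), 'effort': array([ 2.22480288e-03, -4.81723881e+01,  2.99243242e+01,  1.26881845e-02,
       -1.15891380e-04, -1.18464396e-06]), 'tool_pos': array([0.17673846, 0.54669309, 0.23049533]), 'orientation': array([[-9.51491902e-01,  3.07672984e-01, -7.03508321e-04],
       [ 3.07673710e-01,  9.51490800e-01, -1.46495422e-03],
       [ 2.18654859e-04, -1.61034309e-03, -9.99998679e-01]]), 'force': array([ 0.24111073, -0.14686044, -0.37284645]), 'ft_torque': array([-0.00150221,  0.02118332, -0.02467646]), 'grip_force': 0.0, 'finger_gap': 0.08534230297740959}
```

View pics/top0.png

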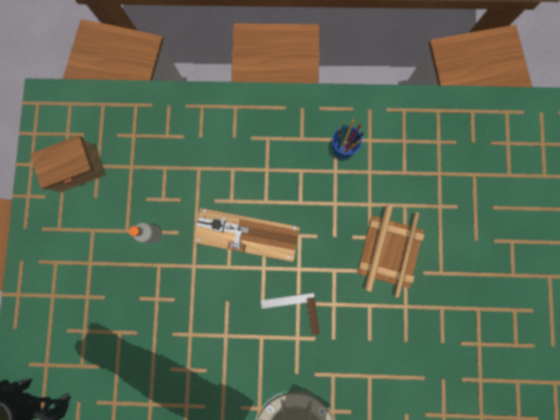

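View pics/side0.png

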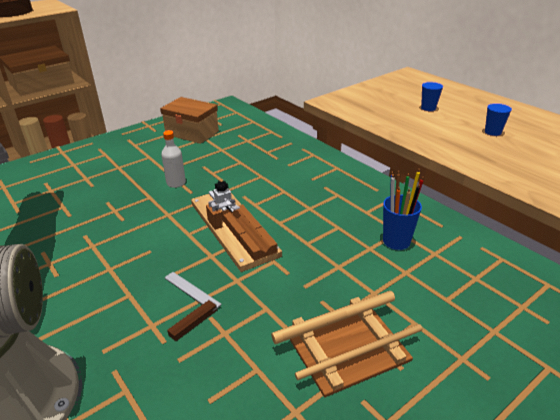

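The top view shows the jig from about (198,220) to (298,250), with its stop at the left end and its mouth at the right. The rest is at about (390,255). The thick post runs from (388,207) to (369,290), and the thin stick is to its right. The glue is at (145,232), the pencils at (346,145) and the square at (310,300). The side view agrees with this layout.

```bash
cat > m.py <<'E'
from h import *
def cloud(n):
    z=np.load(n+'0.npz'); d=z['d']; f,cx,cy,o,R=cam(n)
    v,u=np.mgrid[:420,:560]; P=np.stack([(u-cx)/f*d,-(v-cy)/f*d,-d],-1)@R.T+o
    P[d==0]=np.nan; return z['im'],P
im,P=cloud('top')
Z=P[...,2]; print('table z',np.nanmedian(Z[300:400,350:500]))
def box(u0,u1,v0,v1,zl,zh):
    m=np.zeros(Z.shape,bool); m[v0:v1,u0:u1]=1; m&=(Z>zl)&(Z<zh); return m.astype(np.uint8)
m=box(350,435,195,305,.022,.09)
n,l,st,c=cv2.connectedComponentsWithStats(m)
for i in range(1,n):
    if st[i,4]>40:print('rest comp',st[i],c[i],np.median(Z[l==i]))
hsv=cv2.cvtColor(im,cv2.COLOR_RGB2HSV)
for p in [(378,248),(408,250),(392,255),(275,235),(270,250),(292,243)]:print(p,hsv[p[1],p[0]],P[p[1],p[0]])
j=box(190,305,200,270,.006,.2)
r=cv2.minAreaRect(np.argwhere(j)[:,::-1].astype(np.float32)); print(r,cv2.boxPoints(r))
for q in cv2.boxPoints(r): print(onz('top',q[0],q[1],.018))
big=cv2.resize(im[195:305,185:440],None,fx=3.1,fy=3.1,interpolation=cv2.INTER_CUBIC); save(big,'topc.png')
E
python3 m.py
```

```text
table z 0.00017296006869704783
rest comp [361 205  32  86 759] [377.74176548 247.89196311] 0.04347877346070228
rest comp [389 212  34  85 569] [406.00702988 255.06151142] 0.03349823636670424
(378, 248) [ 16 108 193] [ 0.50826432 -0.21569592  0.04314556]
(408, 250) [ 17 112 180] [ 0.50497806 -0.29758219  0.04168834]
(392, 255) [ 13 144 154] [ 0.490551   -0.26196506  0.01153209]
(275, 235) [ 14 133 119] [0.5373187  0.06747007 0.03078407]
(270, 250) [ 16 111 212] [0.49552037 0.08091067 0.01499269]
(292, 243) [ 14 138 126] [0.51607553 0.01960621 0.03650365]
((246.40850830078125, 234.89529418945312), (66.02458190917969, 115.3258285522461), 87.51044464111328) [[187.36606 204.41888]
 [302.58304 199.40945]
 [305.45096 265.3717 ]
 [190.23398 270.38113]]
[0.6191414  0.32125362 0.018     ]
[ 0.64134182 -0.00796485  0.018     ]
[ 0.45531746 -0.01959286  0.018     ]
[0.43268885 0.30321819 0.018     ]
```

View pics/topc.png

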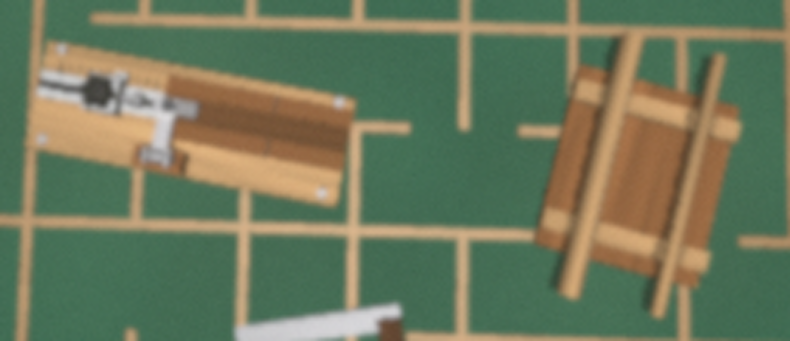

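The enlarged crop shows the board corners at about (50,42), (355,98), (335,207) and (28,150). The groove opens on the right and the stop is at the left. The thick post runs from (630,35) to (569,297).

```bash
cat > m2.py <<'E'
from h import *
C=[(50,42),(355,98),(335,207),(28,150)]
Q=[onz('top',185+u/3.1,195+v/3.1,.018)[:2] for u,v in C]
for a in range(4): print('board',Q[a].round(4),'side',np.linalg.norm(Q[a]-Q[a-1]).round(4))
ex=((Q[0]-Q[1])+(Q[3]-Q[2])); ex/=np.linalg.norm(ex); ey=np.array([-ex[1],ex[0]])
c=sum(Q)/4; o=c-ex*.015-ey*.010
print('jig origin',o,'yaw',np.degrees(np.arctan2(ex[1],ex[0])),'mouth',o-.13*ex)
im=np.load('top0.npz')['im']; hsv=cv2.cvtColor(im,cv2.COLOR_RGB2HSV)
for nm,(a,b) in {'post':((631,35),(569,297)),'thin':((718,55),(657,316))}.items():
    z=.036 if nm=='post' else .030
    A=onz('top',185+a[0]/3.1,195+a[1]/3.1,z)[:2];B=onz('top',185+b[0]/3.1,195+b[1]/3.1,z)[:2]
    print(nm,A,B,np.linalg.norm(A-B),'mid',(A+B)/2,'yaw',np.degrees(np.arctan2(*(A-B)[::-1])))
E
python3 m2.py
```

```text
board [0.6082 0.2811] side 0.1009
board [ 0.5634 -0.0008] side 0.2854
board [0.4644 0.0152] side 0.1004
board [0.5085 0.2964] side 0.2846
jig origin [0.54365953 0.13159546] yaw 81.03273647039732 mouth [0.52339641 0.00318438]
post [ 0.62496021 -0.24683868] [ 0.39174993 -0.19146204] 0.23969481671063017 mid [ 0.50835507 -0.21915036] yaw -13.357705169451801
thin [ 0.60945036 -0.32615383] [ 0.37699805 -0.26974464] 0.23919881520806416 mid [ 0.4932242  -0.29794924] yaw -13.640291998834737
```

```bash
python3 -m inch '{"dr":[[0,0,-4.6],[0,0,0],[0,0,0],[0,0,0],[0,0,0],[0,0,0],[0,0,0],[0,0,0],[0,0,0],[0,0,0],[0,0,0],[0,0,0],[0,0,0],[0,0,0],[0,0,0],[0,0,0],[0,0,0],[0,0,0],[0,0,0],[0,0,0]],"slide":[[0,0,0],[-0.0333,-0.0371,0],[-0.0333,-0.0371,0],[-0.0333,-0.0371,0],[-0.0333,-0.0371,0],[-0.0333,-0.0371,0],[-0.0333,-0.0371,0],[-0.0333,-0.0371,0],[-0.0333,-0.0371,0],[-0.0333,-0.0371,0],[-0.0333,-0.0371,0],[-0.0333,-0.0371,0],[-0.0333,-0.0371,0],[-0.0333,-0.0371,0.0115],[-0.0333,-0.0371,0.0115],[-0.0333,-0.0371,0.0115],[-0.0333,-0.0371,0.0115],[-0.0333,-0.0371,0.0115],[-0.0333,-0.0371,0.0115],[0,0,0]],"jaw":[0.06,0.06,0.06,0.06,0.06,0.06,0.06,0.06,0.06,0.06,0.06,0.06,0.06,0.06,0.06,0.06,0.06,0.06,0.06,0.06]}' 60
python3 - <<'E'
from h import *
s,im,d=grab('wrist'); save(im,'w1.png'); np.savez('w1.npz',im=im,d=d,p=s['tool_pos'],R=s['orientation'])
print(s['tool_pos'],np.degrees(np.arctan2(s['orientation'][1,0],s['orientation'][0,0])))
for t in (-.12,-.1,0,.05): 
    e=np.array([.973,-.231]); q=np.array([.50836,-.21915])-e*t; print(t,pix('wrist',[*q,.036],s))
E
```

```text
t: 2.65
tool_pos: [0.6065, -0.2438, 0.1593]
orientation: [[-0.972, 0.234, -0.003], [0.234, 0.972, 0.001], [0.003, 0.0, -1.0]]
force: [-0.2, -0.6, 0.1]
finger_gap: 0.0599
grip_force: 0.0
[ 0.60647133 -0.24375111  0.15926515] 166.47339369513537
-0.12 (np.float64(277.4579089775861), np.float64(229.25400069912644))
-0.1 (np.float64(277.3946499323098), np.float64(206.65865495375996))
0 (np.float64(276.98528486510617), np.float64(86.07950109504893))
0.05 (np.float64(276.7423034493848), np.float64(27.799882350765046))
```

View pics/w1.png

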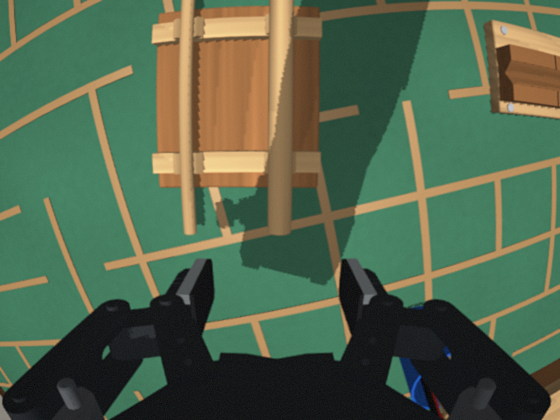

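The wrist view shows the post's free end at (280,235), with its edges at about 269 and 291. It lies between the open fingers and slightly to the right of their centre.

```bash
python3 - <<'E'
from h import *
z=np.load('w1.npz'); s=dict(tool_pos=z['p'],orientation=z['R'])
h=cv2.cvtColor(z['im'],cv2.COLOR_RGB2HSV)
for v in (100,200,215,228):
    m=np.where((h[v,255:305,0]<22)&(h[v,255:305,2]>110))[0]+255
    u=(m.min()+m.max())/2; 
    print(v,m.min(),m.max(),(z['R'].T@(onz('wrist',u,v,.040,s)-z['p'])).round(4))
print((z['R'].T@(onz('wrist',280,235.5,.040,s)-z['p'])).round(4))
E
```

```text
100 255 291 [ 0.089  -0.0023  0.1195]
200 269 289 [0.0075 0.0025 0.1193]
215 269 289 [-0.0054  0.0025  0.1193]
228 261 295 [-0.0168  0.0017  0.1192]
[-0.0235  0.0034  0.1192]
```

```bash
python3 -m inch '{"dr":[[0,0,0],[0,0,0],[0,0,0],[0,0,0],[0,0,0],[0,0,0],[0,0,0],[0,0,0],[0,0,0],[0,0,0],[0,0,0]],"slide":[[-0.003,0.0025,0.03],[0,0,0.04],[0,0,0.04],[0,0,0.022],[0,0,0.01],[0,0,0],[0,0,0],[0,0,0],[0,0,0],[0,0,0],[0,0,0]],"jaw":[0.06,0.06,0.06,0.06,0.06,0.06,0.01,0.01,0.01,0.01,0.01]}' 60
```

```text
t: 4.08
tool_pos: [0.6107, -0.2404, 0.0216]
orientation: [[-0.973, 0.231, 0.002], [0.231, 0.973, -0.002], [-0.003, -0.002, -1.0]]
force: [-0.7, -4.4, 5.3]
finger_gap: 0.0179
grip_force: 58.3
```

```bash
python3 -m inch '{"dr":[[0,0,0],[0,0,0],[0,0,0],[0,0,0],[0,0,0],[0,0,0]],"slide":[[0,0,-0.015],[0,0,-0.035],[0,0,-0.045],[0,0,-0.045],[0,0,-0.03],[0,0,0]],"jaw":[0.01,0.01,0.01,0.01,0.01,0.01]}' 
python3 - <<'E'
from h import *
s,im,d=grab('wrist'); s2,im2,d2=grab('side')
save(np.hstack([cv2.resize(im,(400,300)),cv2.resize(im2,(400,300))]),'l2.png'); print(s['force'],s['ft_torque'],s['finger_gap'],s['tool_pos'])
E
```

```text
t: 4.82
tool_pos: [0.6113, -0.2391, 0.1938]
orientation: [[-0.973, 0.23, 0.005], [0.23, 0.973, -0.002], [-0.005, -0.0, -1.0]]
force: [0.3, 0.3, -0.9]
finger_gap: 0.0181
grip_force: 58.4
[ 0.29758494  0.25596156 -0.92349808] [-0.03125858 -0.09479846  0.01462231] 0.018054548408117297 [ 0.61125718 -0.23912707  0.19384523]
```

View pics/l2.png

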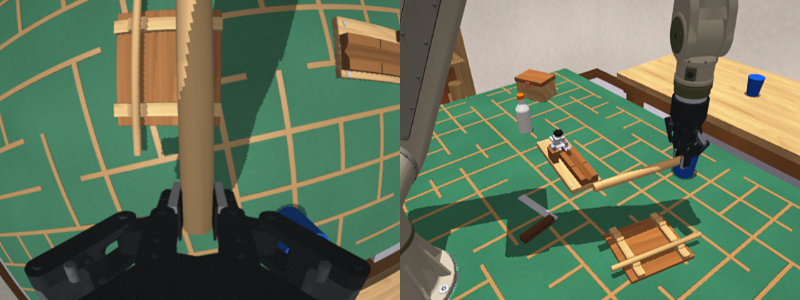

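The post is held by its tail and runs straight up the wrist image (about x=275 full scale). The thin stick is still in its notch. Next I'll measure the droop and where the ends lie in the tool frame.

```bash
cat > held.py <<'E'
from h import *
def held(s,im,d):
    f,cx,cy,o,R=cam('wrist',s); v,u=np.mgrid[:420,:560]; x=(u-cx)/f;y=(v-cy)/f;r=np.hypot(x,y)+1e-9;k=np.tan(r)/r
    M=np.array(vision.camera_params('wrist')['mount'])
    P=np.stack([x*k*d,-y*k*d,-d],-1)@M[:3,:3].T+M[:3,3]
    m=(d>0)&(abs(P[...,1])<.014)&(P[...,2]<.03)&(P[...,2]>-.06)&(P[...,0]>.015)
    h=cv2.cvtColor(im,cv2.COLOR_RGB2HSV); m&=(h[...,0]<25)&(h[...,2]>90)
    Q=P[m]; return Q
if __name__=='__main__':
    s,im,d=grab('wrist'); Q=held(s,im,d); print(len(Q))
    for a in np.arange(.02,.24,.02):
        q=Q[(Q[:,0]>a)&(Q[:,0]<a+.02)]
        if len(q)>5: print(round(a+.01,3),'ymid',((q[:,1].min()+q[:,1].max())/2).round(4),'top z',np.percentile(q[:,2],3).round(4),'med',np.median(q[:,2]).round(4))
    print('max x',Q[:,0].max())
    h=cv2.cvtColor(im,cv2.COLOR_RGB2HSV)
    col=h[300:400,274:278].mean(1); print(col[::4].astype(int).tolist())
E
python3 held.py
```

```text
13016
0.03 ymid -0.0005 top z -0.0242 med -0.0225
0.05 ymid -0.0011 top z -0.0245 med -0.0226
0.07 ymid -0.0013 top z -0.0248 med -0.0228
0.09 ymid -0.0015 top z -0.0251 med -0.023
0.11 ymid -0.0017 top z -0.0253 med -0.0232
max x 0.11946096123654203
[[17, 110, 142], [16, 111, 142], [16, 110, 142], [16, 110, 142], [17, 111, 141], [16, 110, 142], [16, 111, 140], [17, 105, 137], [74, 116, 129], [74, 115, 129], [74, 113, 129], [74, 115, 129], [74, 114, 129], [74, 116, 128], [47, 67, 128], [100, 46, 21], [104, 43, 24], [129, 37, 24], [83, 31, 24], [69, 29, 24], [60, 41, 25], [85, 30, 26], [93, 31, 22], [65, 35, 23], [107, 38, 22]]
```

```bash
python3 -m inch '{"dr":[[0,0,9.6],[0,0,9.6],[0,0,9.6],[0,0,9.6],[0,0,9.6],[0,0,9.6],[0,0,9.6],[0,0,9.6],[0,0,9.6],[0,0,0],[0,0,0],[0,0,0],[0,0,0],[0,0,0],[0,0,0],[0,0,0]],"slide":[[0,0,0],[0,0,0],[0,0,0],[0,0,0],[0,0,0],[0,0,0],[0,0,0],[0,0,0],[0,0,0],[0.027,-0.025,0.01],[0.027,-0.025,0.015],[0.027,-0.025,0.015],[0.027,-0.025,0.01],[0.027,-0.026,0.01],[0,0,0],[0,0,0]],"jaw":[0.01,0.01,0.01,0.01,0.01,0.01,0.01,0.01,0.01,0.01,0.01,0.01,0.01,0.01,0.01,0.01]}'
python3 - <<'E'
from h import *
s,im,d=grab('wrist'); s2,im2,d2=grab('top')
np.savez('w3.npz',im=im,d=d,p=s['tool_pos'],R=s['orientation'])
big=cv2.resize(im2[195:305,185:345],(560,385),interpolation=cv2.INTER_CUBIC)
save(np.vstack([cv2.resize(im[:270],(430,207)),cv2.resize(big,(430,296))]),'l3.png') if 0 else (save(im,'w3.png'),save(big,'t3.png'))
R=s['orientation'];print(s['tool_pos'],np.degrees(np.arctan2(R[1,0],R[0,0])),R[:,2])
from held import held
Q=held(s,im,d)
for a in (.03,.05,.07,.09,.11):
    q=Q[abs(Q[:,0]-a)<.01]; 
    if len(q)>5: print(a,(q[:,1].min()+q[:,1].max())/2,np.percentile(q[:,2],3))
E
```

```text
t: 6.98
tool_pos: [0.5083, -0.0847, 0.1296]
orientation: [[0.169, 0.986, -0.001], [0.986, -0.169, 0.0], [0.0, -0.001, -1.0]]
force: [-0.4, -0.2, 0.1]
finger_gap: 0.018
grip_force: 58.7
[ 0.50830751 -0.08468772  0.12956754] 80.29835675045823 [-9.15872697e-04  2.47697768e-04 -9.99999550e-01]
0.03 1.984425028907222e-05 -0.024278816865790302
0.05 -0.000387994957897886 -0.02454480679132012
0.07 -0.0007472929433489971 -0.024809342479666627
0.09 -0.000985007958114745 -0.025202836530169203
0.11 -0.0012549563609643597 -0.025348534988149207
```

View pics/w3.png

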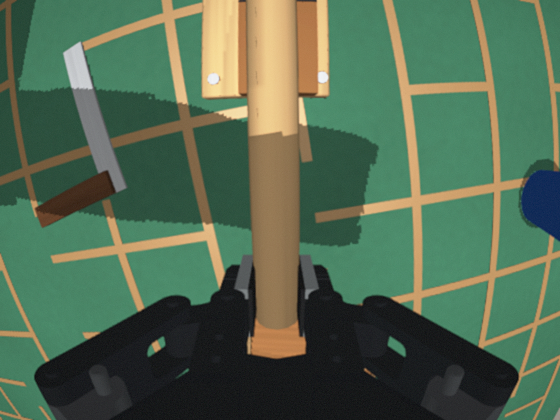

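View pics/t3.png

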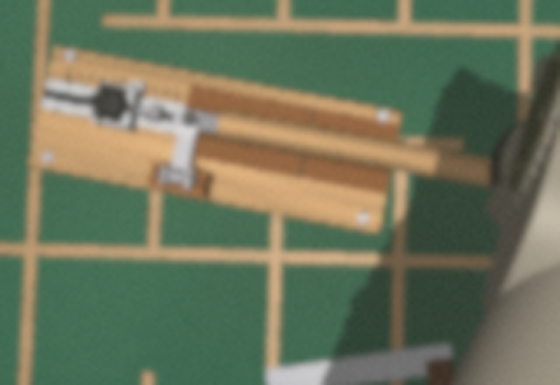

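The wrist image shows the board's mouth-end corners at about (203,97) and (328,96), and the cheek block's edges at about 239 and 318. The post lies over the groove. The top crop shows the post's front just short of the shoe.

```bash
python3 - <<'E'
from h import *
z=np.load('w3.npz'); R=z['R'];p=z['p'];s=dict(tool_pos=p,orientation=R)
T=lambda u,v,h:(R.T@(onz('wrist',u,v,h,s)-p))
L,Rr=T(203,97.5,.018),T(328.5,96,.018)
print('corners',L,Rr,np.linalg.norm(L-Rr),'mouth',Rr+.4*(L-Rr))
L2,R2=T(239,94,.042),T(318.5,94,.042); print('cheeks',L2,R2,np.linalg.norm(L2-R2),'mid',(L2+R2)/2)
L3,R3=T(204,0,.018),T(327,0,.018); print('far',L3,R3,R3+.4*(L3-R3))
h=z['im'].astype(int)
for v in (40,70,90): print(v,h[v,198:206].tolist(),h[v,234:250:2].tolist(),h[v,298:332:2].tolist())
ex=np.array([np.cos(np.radians(81.03)),np.sin(np.radians(81.03)),0])
print('mouth from top',R.T@(np.array([.5234,.0032,.044])-p))
print('tail',T(276,327,p[2]+.0245))
E
```

```text
corners [ 0.09275337 -0.0562444   0.11162904] [0.09309558 0.04117039 0.11153707] 0.0974154295168589 mouth [0.0929587  0.00220447 0.11157386]
cheeks [ 0.09193026 -0.0251453   0.08759959] [0.09199389 0.03025275 0.08754727] 0.05539811672111921 mid [0.09196207 0.00255372 0.08757343]
far [ 0.17546178 -0.05662483  0.11163683] [0.17383037 0.04091844 0.11154455] [0.17448294 0.00190113 0.11158147]
40 [[71, 131, 100], [69, 129, 100], [76, 130, 100], [121, 135, 99], [190, 159, 111], [226, 182, 124], [231, 192, 133], [229, 191, 132]] [[243, 212, 148], [246, 217, 151], [204, 147, 96], [180, 120, 74], [182, 121, 76], [186, 124, 78], [134, 103, 71], [165, 134, 93]] [[173, 121, 77], [183, 124, 76], [181, 123, 76], [182, 125, 76], [181, 124, 75], [181, 123, 76], [182, 123, 75], [181, 123, 75], [182, 122, 77], [184, 126, 79], [235, 194, 136], [241, 210, 147], [241, 210, 145], [240, 206, 143], [238, 201, 138], [162, 145, 103], [68, 132, 100]]
70 [[72, 133, 101], [68, 129, 99], [82, 131, 101], [139, 141, 103], [207, 169, 119], [231, 189, 133], [233, 195, 137], [234, 198, 138]] [[245, 216, 151], [249, 22
[... 324 characters left out ...]
200, 136], [240, 204, 142], [185, 152, 107], [80, 138, 106]]
90 [[74, 134, 104], [71, 133, 102], [69, 130, 99], [122, 134, 100], [208, 168, 117], [236, 193, 136], [236, 201, 140], [236, 199, 139]] [[246, 218, 152], [250, 227, 162], [223, 168, 110], [186, 125, 77], [188, 128, 78], [191, 129, 81], [171, 120, 77], [159, 129, 90]] [[155, 114, 76], [189, 129, 78], [191, 132, 79], [191, 131, 79], [189, 131, 78], [189, 131, 78], [189, 129, 78], [190, 130, 80], [190, 132, 80], [189, 128, 77], [233, 186, 128], [243, 213, 148], [238, 203, 142], [231, 193, 136], [228, 189, 132], [186, 152, 107], [80, 136, 103]]
mouth from top [0.08916647 0.00014684 0.08557545]
tail [-0.01476962  0.00054066 -0.02450185]
```

```bash
python3 -m inch '{"dr":[[0,-0.8,0.7],[0,0,0],[0,0,0],[0,0,0],[0,0,0],[0,0,0],[0,0,0]],"slide":[[0,0.0022,0],[0,0,0.02],[0,0,0.03],[0,0,0.025],[0,0,0.013],[0,0,0],[0,0,0]],"jaw":[0.01,0.01,0.01,0.01,0.01,0.01,0.01]}'
python3 -m inch '{"dr":[[0,0,0],[0,0,0],[0,0,0],[0,0,0]],"slide":[[0,0,0.002],[0,0,0.002],[0,0,0],[0,0,0]],"jaw":[0.01,0.01,0.01,0.01]}'
python3 -m inch '{"dr":[[0,0,0],[0,0,0],[0,0,0],[0,0,0]],"slide":[[0,0,0.001],[0,0,0.001],[0,0,0],[0,0,0]],"jaw":[0.01,0.01,0.01,0.01]}'
```

```text
t: 7.95
tool_pos: [0.5113, -0.0866, 0.0431]
orientation: [[0.181, 0.983, -0.001], [0.983, -0.181, -0.014], [-0.014, 0.002, -1.0]]
force: [0.3, 0.2, -0.6]
finger_gap: 0.018
grip_force: 58.7
t: 8.45
tool_pos: [0.5104, -0.0863, 0.0384]
orientation: [[0.181, 0.984, -0.002], [0.983, -0.181, -0.014], [-0.014, 0.0, -1.0]]
force: [-0.6, -1.3, -0.9]
finger_gap: 0.0177
grip_force: 58.7
t: 8.95
tool_pos: [0.5104, -0.0864, 0.0363]
orientation: [[0.181, 0.984, -0.002], [0.983, -0.181, -0.014], [-0.014, 0.0, -1.0]]
force: [0.1, 0.1, -0.2]
finger_gap: 0.0179
grip_force: 58.7
```

```bash
python3 -m inch '{"dr":[[0,0,0],[0,0,0],[0,0,0],[0,0,0]],"slide":[[0,0,0.002],[0,0,0.0015],[0,0,0],[0,0,0]],"jaw":[0.01,0.01,0.01,0.01]}'
python3 -m inch '{"dr":[[0,0,0],[0,0,0],[0,0,0],[0,0,0]],"slide":[[0,0,0.001],[0,0,0.001],[0,0,0],[0,0,0]],"jaw":[0.01,0.01,0.01,0.01]}'
python3 -m inch '{"dr":[[0,0,0],[0,0,0],[0,0,0]],"slide":[[0,0,0.001],[0,0,0],[0,0,0]],"jaw":[0.01,0.01,0.01]}'
```

```text
t: 9.45
tool_pos: [0.5104, -0.0864, 0.0328]
orientation: [[0.181, 0.984, -0.002], [0.983, -0.181, -0.014], [-0.014, 0.0, -1.0]]
force: [-0.1, 0.6, -0.6]
finger_gap: 0.0182
grip_force: 58.7
t: 9.95
tool_pos: [0.5103, -0.0864, 0.0308]
orientation: [[0.181, 0.984, -0.003], [0.983, -0.181, -0.014], [-0.014, -0.0, -1.0]]
force: [-1.1, -0.6, -0.9]
finger_gap: 0.0183
grip_force: 58.8
t: 10.32
tool_pos: [0.5103, -0.0865, 0.0298]
orientation: [[0.181, 0.984, -0.003], [0.983, -0.181, -0.014], [-0.014, 0.0, -1.0]]
force: [-0.9, 0.4, 0.5]
finger_gap: 0.0179
grip_force: 58.9
```

```bash
python3 -m inch '{"dr":[[0,0,0],[0,0,0],[0,0,0]],"slide":[[0,0,0.001],[0,0,0],[0,0,0]],"jaw":[0.01,0.01,0.01]}'
python3 -m inch '{"dr":[[0,0,0],[0,0,0],[0,0,0]],"slide":[[0,0,0.001],[0,0,0],[0,0,0]],"jaw":[0.01,0.01,0.01]}'
python3 held.py | head -7
python3 - <<'E'
from h import *
s,im,d=grab('side'); save(cv2.resize(im[150:300,150:320],(680,600),interpolation=cv2.INTER_CUBIC),'s4.png'); print(s['force'],s['ft_torque'])
E
```

```text
t: 10.7
tool_pos: [0.5104, -0.0865, 0.0289]
orientation: [[0.181, 0.984, -0.002], [0.983, -0.181, -0.014], [-0.014, 0.0, -1.0]]
force: [-1.6, 0.5, 1.6]
finger_gap: 0.0179
grip_force: 59.0
t: 11.08
tool_pos: [0.5105, -0.0866, 0.0279]
orientation: [[0.181, 0.983, -0.002], [0.983, -0.181, -0.014], [-0.014, 0.0, -1.0]]
force: [-0.9, -1.4, 2.2]
finger_gap: 0.0185
grip_force: 59.3
14806
0.03 ymid -0.0018 top z -0.0254 med -0.0235
0.05 ymid -0.0005 top z -0.0264 med -0.0243
0.07 ymid 0.0016 top z -0.0273 med -0.0251
0.09 ymid -0.0 top z -0.0282 med -0.0257
0.11 ymid 0.0 top z -0.0289 med -0.0253
0.13 ymid -0.0 top z -0.0164 med -0.0148
[-1.1383627  -0.90225167  3.30746335] [0.10764252 0.1442617  0.06233336]
```

View pics/s4.png

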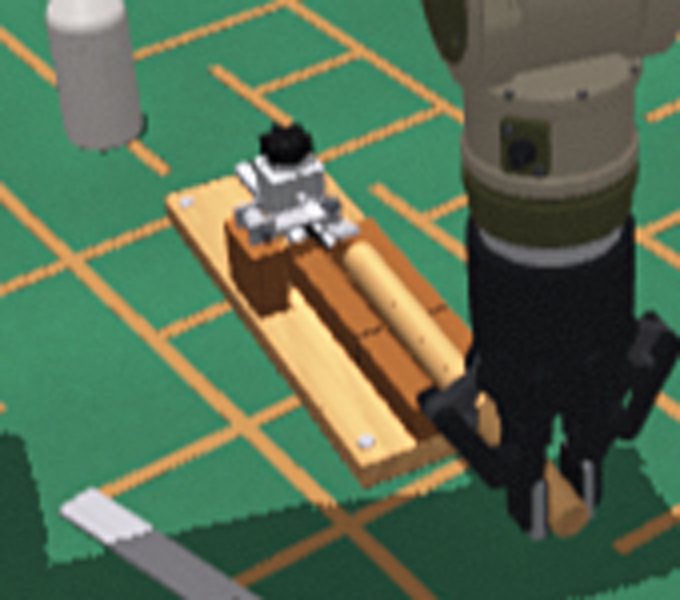

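The side crop shows the post seated in the groove just short of the shoe, with the gripper on the overhanging tail. The tail is pressed about 2 mm too low, so the front tips up. I'll raise 2 mm, release so it settles, and check.

```bash
python3 -m inch '{"dr":[[0,0,0],[0,0,0],[0,0,0],[0,0,0],[0,0,0],[0,0,0]],"slide":[[0,0,-0.002],[0,0,0],[0,0,0],[0,0,0],[0,0,0],[0,0,0]],"jaw":[0.01,0.01,0.035,0.035,0.035,0.035]}'
cat > chk.py <<'E'
from held import *
s,im,d=grab('wrist'); R=s['orientation'];Q=held(s,im,d)
for a in (.025,.04,.055,.07,.085,.1):
    q=Q[abs(Q[:,0]-a)<.004]
    if len(q)>5:
        t=q[q[:,2]<np.percentile(q[:,2],20)]; print(a,'y',t[:,1].mean().round(4),'world top',(R@[a,0,np.percentile(q[:,2],3)]+s['tool_pos'])[2].round(4))
h=cv2.cvtColor(im,cv2.COLOR_RGB2HSV)[:,276]; print('tail', [(v,h[v].tolist()) for v in range(316,346,3)])
print(s['force'],s['finger_gap'],s['tool_pos'])
E
python3 chk.py
```

```text
t: 11.92
tool_pos: [0.5104, -0.0865, 0.0297]
orientation: [[0.181, 0.983, -0.002], [0.983, -0.181, -0.014], [-0.014, 0.0, -1.0]]
force: [0.1, 0.3, -0.3]
finger_gap: 0.035
grip_force: 0.0
0.025 y -0.0004 world top 0.054
0.04 y -0.0009 world top 0.0539
0.055 y -0.0009 world top 0.054
0.07 y -0.0013 world top 0.0542
0.085 y -0.0018 world top 0.0542
0.1 y -0.0022 world top 0.0541
tail [(316, [17, 109, 161]), (319, [17, 110, 163]), (322, [17, 109, 161]), (325, [17, 112, 161]), (328, [18, 107, 159]), (331, [75, 118, 147]), (334, [75, 115, 146]), (337, [74, 116, 145]), (340, [74, 115, 148]), (343, [75, 112, 148])]
[ 0.12617678  0.25174718 -0.26740019] 0.034983330614989164 [ 0.51038761 -0.08646617  0.02973595]
```

The post is fully down: its top is level at 54 mm and its yaw is 81.0°. Next I'll go behind the tail with closed fingers, aligned with the groove.

```bash
python3 -m inch '{"dr":[[0,0,0],[0,0,0],[0,0.8,-1.4],[0,0,0],[0,0,0],[0,0,0],[0,0,0],[0,0,0],[0,0,0],[0,0,0],[0,0,0]],"slide":[[0,0,-0.02],[0,0,-0.04],[-0.01,0,0],[-0.03,0,0],[0,0,0],[0,0,0],[0,0,0.02],[0,0,0.03],[0,0,0.015],[0,0,0],[0,0,0]],"jaw":[0.035,0.035,0.035,0,0,0,0,0,0,0,0]}'
python3 chk.py
```

```text
t: 13.35
tool_pos: [0.5047, -0.1251, 0.0256]
orientation: [[0.156, 0.988, 0.001], [0.988, -0.156, -0.0], [-0.0, 0.001, -1.0]]
force: [-0.5, 0.3, 0.0]
finger_gap: 0.0
grip_force: 0.0
0.025 y -0.0003 world top 0.0539
0.04 y -0.0003 world top 0.0539
0.055 y -0.0004 world top 0.054
0.07 y -0.0004 world top 0.054
0.085 y -0.0002 world top 0.0543
0.1 y -0.0002 world top 0.0542
tail [(316, [90, 6, 41]), (319, [0, 0, 43]), (322, [80, 18, 43]), (325, [100, 18, 43]), (328, [60, 12, 44]), (331, [100, 18, 43]), (334, [165, 12, 42]), (337, [11, 95, 67]), (340, [14, 148, 155]), (343, [14, 148, 198])]
[-0.47957054  0.26563062  0.03533259] 1.311092299755376e-05 [ 0.50467935 -0.12510338  0.02564474]
```

```bash
python3 -m inch '{"dr":[[0,0,0],[0,0,0],[0,0,0],[0,0,0]],"slide":[[0.005,0,0],[0.005,0,0],[0.003,0,0],[0,0,0]],"jaw":[0,0,0,0]}'
python3 -m inch '{"dr":[[0,0,0],[0,0,0],[0,0,0],[0,0,0]],"slide":[[0.003,0,0],[0.003,0,0],[0.003,0,0],[0,0,0]],"jaw":[0,0,0,0]}'
python3 -m inch '{"dr":[[0,0,0],[0,0,0],[0,0,0]],"slide":[[0.003,0,0],[0.003,0,0],[0,0,0]],"jaw":[0,0,0]}'
python3 -m inch '{"dr":[[0,0,0],[0,0,0],[0,0,0]],"slide":[[0.003,0,0],[0.002,0,0],[0,0,0]],"jaw":[0,0,0]}'
python3 - <<'E'
from h import *
s,im,d=grab('wrist'); h=cv2.cvtColor(im,cv2.COLOR_RGB2HSV)
print([(v,h[v,276].tolist()) for v in range(240,316,5)])
E
```

```text
t: 13.9
tool_pos: [0.5061, -0.1119, 0.025]
orientation: [[0.156, 0.988, 0.0], [0.988, -0.156, 0.0], [0.0, 0.0, -1.0]]
force: [-0.3, 0.2, -0.5]
finger_gap: -0.0
grip_force: 0.0
t: 14.4
tool_pos: [0.5074, -0.103, 0.0249]
orientation: [[0.156, 0.988, -0.0], [0.988, -0.156, 0.0], [0.0, -0.0, -1.0]]
force: [0.2, -0.4, -0.8]
finger_gap: -0.0
grip_force: 0.0
t: 14.78
tool_pos: [0.5084, -0.0971, 0.0249]
orientation: [[0.156, 0.988, -0.0], [0.988, -0.156, 0.0], [0.0, -0.0, -1.0]]
force: [-0.1, 0.1, 0.3]
finger_gap: -0.0001
grip_force: 0.0
t: 15.15
tool_pos: [0.5092, -0.0927, 0.025]
orientation: [[0.157, 0.988, -0.0], [0.988, -0.157, -0.001], [-0.001, -0.0, -1.0]]
force: [-1.0, -2.0, -0.4]
finger_gap: 0.0001
grip_force: 1.2
[(240, [16, 109, 166]), (245, [17, 111, 166]), (250, [17, 113, 163]), (255, [17, 111, 165]), (260, [17, 110, 165]), (265, [17, 108, 165]), (270, [17, 110, 165]), (275, [17, 111, 165]), (280, [85, 73, 21]), (285, [0, 0, 25]), (290, [135, 13, 38]), (295, [120, 6, 45]), (300, [120, 6, 41]), (305, [150, 6, 43]), (310, [120, 18, 43]), (315, [100, 17, 45])]
```

```bash
for i in 1; do python3 -m inch '{"dr":[[0,0,0],[0,0,0]],"slide":[[0.001,0,0],[0.001,0,0]],"jaw":[0,0]}' | grep -E "tool_pos|force"
python3 -m inch '{"dr":[[0,0,0],[0,0,0]],"slide":[[0.001,0,0],[0.001,0,0]],"jaw":[0,0]}' | grep -E "tool_pos|force"
python3 -m inch '{"dr":[[0,0,0],[0,0,0]],"slide":[[0.001,0,0],[0.001,0,0]],"jaw":[0,0]}' | grep -E "tool_pos|force"
python3 -m inch '{"dr":[[0,0,0],[0,0,0]],"slide":[[0.001,0,0],[0.001,0,0]],"jaw":[0,0]}' | grep -E "tool_pos|force"
python3 -m inch '{"dr":[[0,0,0],[0,0,0]],"slide":[[0.001,0,0],[0.001,0,0]],"jaw":[0,0]}' | grep -E "tool_pos|force"
done
```

```text
tool_pos: [0.5095, -0.0913, 0.025]
force: [-1.7, -5.5, -0.0]
grip_force: 2.6
tool_pos: [0.5098, -0.0894, 0.025]
force: [-1.3, -4.9, -0.2]
grip_force: 2.8
tool_pos: [0.5102, -0.087, 0.025]
force: [-0.7, -4.0, 1.6]
grip_force: 2.1
tool_pos: [0.5104, -0.0856, 0.025]
force: [-1.6, -4.3, 1.0]
grip_force: 2.3
tool_pos: [0.5108, -0.0827, 0.025]
force: [-0.5, -3.7, -0.1]
grip_force: 2.2
```

```bash
python3 chk.py
```

```text
0.025 y 0.0003 world top 0.0542
0.04 y 0.0005 world top 0.0542
0.055 y 0.0004 world top 0.0541
0.07 y 0.0004 world top 0.0543
0.085 y 0.0004 world top 0.0542
0.1 y 0.0005 world top 0.0541
tail [(316, [105, 11, 45]), (319, [0, 0, 41]), (322, [120, 18, 43]), (325, [113, 26, 39]), (328, [105, 12, 42]), (331, [105, 12, 42]), (334, [140, 17, 44]), (337, [75, 99, 100]), (340, [75, 110, 148]), (343, [75, 115, 146])]
[-0.53619497 -3.67536207 -0.11185624] -0.0002327079070283249 [ 0.51084991 -0.0827337   0.02495752]
```

```bash

python3 -m inch '{"dr":[[0,0,0],[0,0,0],[0,0,0],[0,0,0]],"slide":[[0.0015,0,0],[0.0015,0,0],[0.0015,0,0],[0.0015,0,0]],"jaw":[0,0,0,0]}' | grep -E "tool_pos|^force"
python3 -m inch '{"dr":[[0,0,0],[0,0,0],[0,0,0],[0,0,0]],"slide":[[0.0015,0,0],[0.0015,0,0],[0.0015,0,0],[0.001,0,0]],"jaw":[0,0,0,0]}' | grep -E "tool_pos|^force"
python3 -m inch '{"dr":[[0,0,0],[0,0,0]],"slide":[[0.001,0,0],[0.001,0,0]],"jaw":[0,0]}' | grep -E "tool_pos|^force"
python3 -m inch '{"dr":[[0,0,0],[0,0,0]],"slide":[[0.0005,0,0],[0.0005,0,0]],"jaw":[0,0]}' | grep -E "tool_pos|^force"
```

```text
tool_pos: [0.5118, -0.0766, 0.025]
force: [-1.4, -5.3, 0.9]
tool_pos: [0.5126, -0.0712, 0.025]
force: [-0.2, -4.2, -0.2]
tool_pos: [0.513, -0.0693, 0.025]
force: [-0.2, -4.5, 0.7]
tool_pos: [0.5131, -0.0684, 0.025]
force: [-0.3, -4.6, 0.5]
```

```bash
cat > g.py <<'E'
import sys
from cell import status
s=status.observe(); F=-(0.156*s['force'][0]+0.988*s['force'][1]); print(s['t'].__round__(2),'y',round(s['tool_pos'][1],4),'F',round(F,2)); sys.exit(F>6.3)
E
python3 -m inch '{"dr":[[0,0,0],[0,0,0]],"slide":[[0.0005,0,0],[0.0005,0,0]],"jaw":[0,0]}' >/dev/null && python3 g.py &&
python3 -m inch '{"dr":[[0,0,0],[0,0,0]],"slide":[[0.0005,0,0],[0.0005,0,0]],"jaw":[0,0]}' >/dev/null && python3 g.py &&
python3 -m inch '{"dr":[[0,0,0],[0,0,0]],"slide":[[0.0005,0,0],[0.0005,0,0]],"jaw":[0,0]}' >/dev/null && python3 g.py &&
python3 -m inch '{"dr":[[0,0,0],[0,0,0]],"slide":[[0.0005,0,0],[0.0005,0,0]],"jaw":[0,0]}' >/dev/null && python3 g.py &&
python3 -m inch '{"dr":[[0,0,0],[0,0,0]],"slide":[[0.0005,0,0],[0.0005,0,0]],"jaw":[0,0]}' >/dev/null && python3 g.py &&
python3 -m inch '{"dr":[[0,0,0],[0,0,0]],"slide":[[0.0005,0,0],[0.0005,0,0]],"jaw":[0,0]}' >/dev/null && python3 g.py &&
python3 -m inch '{"dr":[[0,0,0],[0,0,0]],"slide":[[0.0005,0,0],[0.0005,0,0]],"jaw":[0,0]}' >/dev/null && python3 g.py &&
python3 -m inch '{"dr":[[0,0,0],[0,0,0]],"slide":[[0.0005,0,0],[0.0005,0,0]],"jaw":[0,0]}' >/dev/null && python3 g.py &&
python3 -m inch '{"dr":[[0,0,0],[0,0,0]],"slide":[[0.0005,0,0],[0.0005,0,0]],"jaw":[0,0]}' >/dev/null && python3 g.py &&
python3 -m inch '{"dr":[[0,0,0],[0,0,0]],"slide":[[0.0005,0,0],[0.0005,0,0]],"jaw":[0,0]}' >/dev/null && python3 g.py
```

```text
18.25 y -0.0674 F 4.7False
```

```bash
sed -i 's/sys.exit(F>6.3)/sys.exit(int(F>6.3))/' g.py
python3 -m inch '{"dr":[[0,0,0],[0,0,0]],"slide":[[0.0005,0,0],[0.0005,0,0]],"jaw":[0,0]}' >/dev/null && python3 g.py &&
python3 -m inch '{"dr":[[0,0,0],[0,0,0]],"slide":[[0.0005,0,0],[0.0005,0,0]],"jaw":[0,0]}' >/dev/null && python3 g.py &&
python3 -m inch '{"dr":[[0,0,0],[0,0,0]],"slide":[[0.0005,0,0],[0.0005,0,0]],"jaw":[0,0]}' >/dev/null && python3 g.py &&
python3 -m inch '{"dr":[[0,0,0],[0,0,0]],"slide":[[0.0005,0,0],[0.0005,0,0]],"jaw":[0,0]}' >/dev/null && python3 g.py &&
python3 -m inch '{"dr":[[0,0,0],[0,0,0]],"slide":[[0.0005,0,0],[0.0005,0,0]],"jaw":[0,0]}' >/dev/null && python3 g.py &&
python3 -m inch '{"dr":[[0,0,0],[0,0,0]],"slide":[[0.0005,0,0],[0.0005,0,0]],"jaw":[0,0]}' >/dev/null && python3 g.py &&
python3 -m inch '{"dr":[[0,0,0],[0,0,0]],"slide":[[0.0005,0,0],[0.0005,0,0]],"jaw":[0,0]}' >/dev/null && python3 g.py &&
python3 -m inch '{"dr":[[0,0,0],[0,0,0]],"slide":[[0.0005,0,0],[0.0005,0,0]],"jaw":[0,0]}' >/dev/null && python3 g.py &&
python3 -m inch '{"dr":[[0,0,0],[0,0,0]],"slide":[[0.0005,0,0],[0.0005,0,0]],"jaw":[0,0]}' >/dev/null && python3 g.py &&
python3 -m inch '{"dr":[[0,0,0],[0,0,0]],"slide":[[0.0005,0,0],[0.0005,0,0]],"jaw":[0,0]}' >/dev/null && python3 g.py
```

```text
18.5 y -0.0663 F 4.94
18.75 y -0.0654 F 4.34
19.0 y -0.0644 F 4.18
19.25 y -0.0634 F 6.4
```

```bash
python3 -m inch '{"dr":[[0,0,0]],"slide":[[0,0,0]],"jaw":[0]}' >/dev/null; python3 g.py;python3 -m inch '{"dr":[[0,0,0]],"slide":[[0.0003,0,0]],"jaw":[0]}' >/dev/null; python3 g.py;python3 -m inch '{"dr":[[0,0,0]],"slide":[[0,0,0]],"jaw":[0]}' >/dev/null; python3 g.py
```

```text
19.38 y -0.0633 F 5.6
19.5 y -0.0631 F 5.05
19.62 y -0.0631 F 4.82
```

```bash
sed -i 's/F>6.3/F>6.6/' g.py
python3 -m inch '{"dr":[[0,0,0],[0,0,0]],"slide":[[0.0005,0,0],[0.0005,0,0]],"jaw":[0,0]}' >/dev/null && python3 g.py &&
python3 -m inch '{"dr":[[0,0,0],[0,0,0]],"slide":[[0.0005,0,0],[0.0005,0,0]],"jaw":[0,0]}' >/dev/null && python3 g.py &&
python3 -m inch '{"dr":[[0,0,0],[0,0,0]],"slide":[[0.0005,0,0],[0.0005,0,0]],"jaw":[0,0]}' >/dev/null && python3 g.py &&
python3 -m inch '{"dr":[[0,0,0],[0,0,0]],"slide":[[0.0005,0,0],[0.0005,0,0]],"jaw":[0,0]}' >/dev/null && python3 g.py &&
python3 -m inch '{"dr":[[0,0,0],[0,0,0]],"slide":[[0.0005,0,0],[0.0005,0,0]],"jaw":[0,0]}' >/dev/null && python3 g.py &&
python3 -m inch '{"dr":[[0,0,0],[0,0,0]],"slide":[[0.0005,0,0],[0.0005,0,0]],"jaw":[0,0]}' >/dev/null && python3 g.py &&
python3 -m inch '{"dr":[[0,0,0],[0,0,0]],"slide":[[0.0005,0,0],[0.0005,0,0]],"jaw":[0,0]}' >/dev/null && python3 g.py &&
python3 -m inch '{"dr":[[0,0,0],[0,0,0]],"slide":[[0.0005,0,0],[0.0005,0,0]],"jaw":[0,0]}' >/dev/null && python3 g.py &&
python3 -m inch '{"dr":[[0,0,0],[0,0,0]],"slide":[[0.0005,0,0],[0.0005,0,0]],"jaw":[0,0]}' >/dev/null && python3 g.py &&
python3 -m inch '{"dr":[[0,0,0],[0,0,0]],"slide":[[0.0005,0,0],[0.0005,0,0]],"jaw":[0,0]}' >/dev/null && python3 g.py
```

```text
19.88 y -0.0622 F 5.45
20.12 y -0.0612 F 4.8
20.38 y -0.0602 F 5.18
20.62 y -0.0592 F 5.23
20.88 y -0.0582 F 4.58
21.12 y -0.0573 F 4.55
21.38 y -0.0562 F 5.56
21.62 y -0.0552 F 6.12
21.88 y -0.0551 F 9.48
```

The force jumped to 9.5 N while the post stood still, so it has butted: about 4.5 N on the stop and the rest shoe friction. I'll hold one row, back off and check.

```bash
python3 -m inch '{"dr":[[0,0,0]],"slide":[[0,0,0]],"jaw":[0]}' >/dev/null; python3 g.py
python3 -m inch '{"dr":[[0,0,0],[0,0,0],[0,0,0],[0,0,0],[0,0,0],[0,0,0],[0,0,0],[0,0,0],[0,0,0],[0,0,0]],"slide":[[-0.002,0,0],[-0.01,0,0],[-0.02,0,0],[0,0,-0.03],[0,0,-0.05],[0,0,-0.05],[0,0,-0.03],[0,0,0],[0,0,0],[0,0,0]],"jaw":[0,0,0,0,0,0,0,0,0,0]}'
python3 - <<'E'
from h import *
s,im,d=grab('top'); a=np.load('top0.npz')['im']
s2,im2,_=grab('side'); b=np.load('side0.npz')['im']
f=lambda x:cv2.resize(x[200:270,190:310],(400,233),interpolation=cv2.INTER_CUBIC)
g=lambda x:cv2.resize(x[170:275,180:290],(400,367),interpolation=cv2.INTER_CUBIC)
save(np.vstack([np.hstack([f(a),f(im)]),np.hstack([g(b),g(im2)])]),'fin.png')
G=lambda x:cv2.cvtColor(x,cv2.COLOR_RGB2GRAY).astype(np.float32)
for n,x,y,r in(('top stop',a,im,(213,232,205,235)),('top board',a,im,(194,310,205,262)),('side knob',b,im2,(178,202,208,236))):
    print(n,r,cv2.phaseCorrelate(G(x)[r[0]:r[1],r[2]:r[3]].copy(),G(y)[r[0]:r[1],r[2]:r[3]].copy()))
E
```

```text
22.0 y -0.0551 F 8.19
t: 23.25
tool_pos: [0.5091, -0.0854, 0.1832]
orientation: [[0.157, 0.988, -0.003], [0.988, -0.157, 0.001], [0.001, -0.003, -1.0]]
force: [-0.0, 0.1, -0.6]
finger_gap: -0.0004
grip_force: 0.0
top stop (213, 232, 205, 235) ((0.35218567685030067, -0.08509666884843803), 0.8444228402773539)
top board (194, 310, 205, 262) ((-0.08264741493852412, 0.040506670763406305), 0.866011635992262)
side knob (178, 202, 208, 236) ((-0.05268992494278457, -0.030853710256671718), 0.9031528327200148)
```

View pics/fin.png

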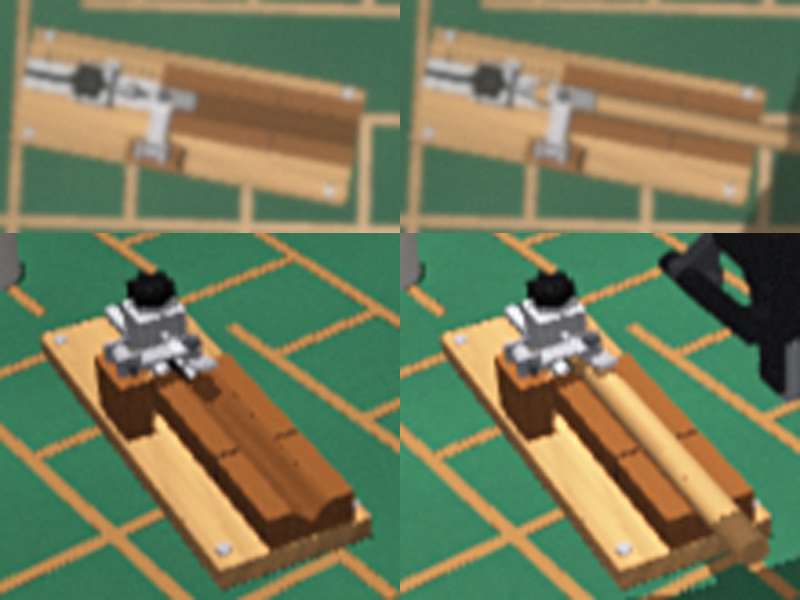

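The before/after pairs show the post in the groove and under the shoe, reaching the bolt (540,93). The stop and its knob have not moved: the shift is under half a pixel in the top view and under 0.1 px in the side view.

```bash
python3 -c "
from cell import job_done; print(job_done())"
```

```text
the job is handed in; nothing more can be done
None
```

The post lies in the V-groove, under the hold-down and butted against the stop's bolt head. The stop did not slip, with about 4–5 N on it against its 10 N limit, and I handed the job in at about 23 s of the 54 s allowed.

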